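# Clamp a board in a pocket-hole jig with its ratchet trigger

### The arm

A 6-joint arm with a two-finger parallel gripper is mounted at the origin on the work surface. World frame = base frame: x ahead of the robot, y to its left, z up, the work surface at z = 0. Lengths are in m, angles in rad, forces in N, time in s.
With the tool pointing down it reaches from about 0.25 to 0.725 m from the base axis. Payload 9.7 kg.
Tool frame: the origin (TCP) lies midway between the tips of the shut fingers; the grasp point (between the pads) lies 19 mm behind it; y points along the fingers, x is the direction in which the jaws open and shut, and the axes are right-handed (so a half turn about y gives the same grasp; the last joint's range is limited). The gripper opens to 85 mm and grips with 20 to 120 N. Pads are 22 mm wide; open, the fingers measure 114 mm over their backs; the gripper's body (76 mm by 85 mm) begins 54 mm behind the grasp point. The pads swing forward as they close: fully open they stand 13 mm farther back than shut.
Start: joints at [-1.312, 0.087, 0.176, 1.66, 0, 1.571], TCP at [0.141, -0.532, 0.231] pointing down, gripper open.
Joint ranges: [-3.13, 3.13], [-0.85, 1.81], [-1.15, 1.24], [-2.2, 2.28], [-1.44, 1.52], [-3.14, 3.14]. Speed limits (rad/s): [2.22, 2.22, 2.57, 3.14, 3.14, 3.14].

### API

Orientations are given as [roll, pitch, yaw] about the fixed x, y, z axes, in that order (R = Rz(yaw) Ry(pitch) Rx(roll)).
In Python, from cell import read_state, read_camera, camera_model, workorder gives the robot as it stands. The module is installed in compiled form; this text tells all that it offers.
- The arm moves only by the shell command python3 -m jog 'ROWS'. ROWS is JSON, a list of rows, each a list of 3 entries, a list of its own where there are three numbers: the shift along the world's x, y, z in mm, then the turn, a rotation vector about the world's x, y, z in degrees, then the opening, from -1 (shut) to 1 (fully open). A call has 1 to 8 rows; each row is the pose to reach, as a shift and turn from the pose commanded when the call began; what a row does not reach only later rows make up. A row lasts 1/10 s, in which the tool goes at most 50 mm and 8.59 degrees, less where a joint would pass 70% of its speed; a pose out of reach is approached as far as the arm can. A call with a gripper value outside its range is refused whole. The fingers move at their own pace and stop on an object; the grip force is fixed at half the most. Time passes only in rows, so rows that repeat a pose let the fingers close. It gives the time, the measured TCP pose, the force and the opening at its end, in the units of the state.
- read_state(): the state, without advancing time (a new reading comes with each control period).
- read_camera(name): name is "scene" or "top" or "wrist"; returns the picture (480x640x3 uint8, red, green, blue); there is no depth.
- camera_model(name): a dict with "fx", "fy", "cx", "cy" (pixels), "dist_coeffs" ([k1, k2, p1, p2, k3] as OpenCV has them; the pictures are not rectified), "pose" (4x4, takes a point from camera to world coordinates). Camera axes: x right, y up, looking along -z (the intrinsics and any distortion apply to the point x, -y, -z); pixel columns grow to the right and rows downward; lengths in m; the calibration is good to about 2 mm. A picture is of the moment at which its call begins: read the wrist's pose just before it. camera_model takes no time and is no camera call; for the wrist camera it gives the pose at the moment of the call.
- workorder.sign_off(): hands the job in, once; it reports no verdict.
The state is a dict: "clock": time; "q": joint angles; "qvel": joint speeds; "effort": joint torques, N m; "ee_pos": TCP position; "ee_rot": TCP orientation; "force": force on the tool from outside, world axes, zero at the start; "ft_torque": the same for the moment, N m; "width": opening from 0.0 (shut) to 1.0 (fully open).
Only numpy, scipy, OpenCV 4.12 (cv2) and the standard library are available. Lean on these libraries where they do the work, as an engineer would, in place of code of your own. Each camera call takes 0.05 s, during which the arm holds its last target.

### The job

Lay the loose pine board flat on the jig's grey bed, lengthwise along the two blue drill-guide blocks, roughly centred on them and in front of the orange pad, and let go of it. Then squeeze and release the red trigger again and again until the orange pad holds the board flush against both blocks and the yellow pointer stands over the green band, not the red: the ratchet cannot be backed off, so do not overtighten, and move the jaw with the trigger only. Leave the trigger sprung out and the glue bottle, screw tray and screwdriver where they are.

Things in the scene. Friction and masses are not known exactly. Their poses are not given: they have to be found in the camera images.
- board_center (a point): Centre of the loose pine board, 160 mm long (its x axis) x 45 mm wide (y) x 38 mm high (z), 0.1 to 0.2 kg. It starts lying flat on the bench beside the jig, 38 mm side upright. Grasp it across its 45 mm width.
- jig: Fixed clamping jig, about 340 mm long. Origin: on the bench top, on the jig's middle line. Its y axis runs from the trigger end towards the two blue drill-guide blocks; x across; z up. Blue cheeks below grip and trigger are 102 mm high, 52 mm wide (x), y -142..-80 mm.
- bed (a point): Point on the grey bed's top (12 mm above the bench) under the centre of the clamped board: jig x 0, y 77.5 mm. Bed: x -86..86, y 25..152. Board clamped: centre 19 mm above this point, length along jig x. Blue blocks: x 36..80 and -80..-36, y 100..148, top 74 mm above the bench; their faces at y 100 stop the board; the 72 mm wide space between them is open for a finger.
- jaw: Sliding jaw: dark-blue head (52 mm wide, top 60 mm high, with the green, then the red band) on a toothed steel rack, 10 mm pitch. Slides along jig y; origin meets the jig's when fully back. Each full squeeze pushes it one tooth (10 mm) towards the blocks (the first may give less); a catch stops it going back. Not to be pushed directly. It pushes the board home along the bed.
- pad_face (a point): Centre of the orange pad's face (56 mm wide, 16 to 60 mm above the bench), 38 mm above the bench, at jig x 0. At the start it stands at y -10..15 mm in the jig's axes, 40 mm or more from the near side of a board that lies against the blocks.
- pad (a joint): How far the sprung pad is pressed back towards the jaw's head: 0 = out, at most 0.022 m; spring 500 N/m. The yellow pointer on it reaches the green band at 0.004 and the red at 0.016 m. With the board against the blocks, each further full stroke presses it in by 10 mm (during the squeeze up to 2 mm more).
- trigger (a joint): Red trigger: 0 = sprung out, 0.29 rad = fully squeezed (only a full stroke gains the tooth). Hinged on a level axis along jig x at y -95 mm, 95 mm high; its top moves towards the black grip (jig -y). Takes about 3 to 18 N at its cross bar and springs back when let go; let it out fully before the next stroke.
- trigger_bar (a point): Centre of the cross bar at the trigger's top: round, radius 7 mm, 36 mm long along jig x. At rest at y -86 mm in the jig's axes, 154 mm high; fully squeezed at y -104. Bar and grip together measure 50 mm outside at rest (y -129..-79) and 32 mm squeezed (y -129..-97); two fingers can span them from above; only the bar moves.
- grip_top (a point): Centre of the top of the black fixed grip, 172 mm above the bench: upright post behind the trigger, 30 mm wide (jig x) and 16 mm thick (jig y -129..-113).
- glue: Bystander: yellow glue bottle, 56 mm diameter, 170 mm tall; origin at its foot.
- screw_tray: Bystander: grey open tray of screws, 90 x 150 x 40 mm; origin under its centre.
- driver: Bystander: screwdriver with a blue handle, about 200 mm long, lying; origin under its middle.
There are look-alikes about, which are no part of the job. Of the things that look like the part that bears board_center, the smallest one is meant.

How it is judged:
By the outcome, as a careful person would: the job done as asked, in the order asked, and still so for the second after the job is handed in, with the robot touching nothing.
It also fails if it takes over 64 s, if anything falls off the work surface, if the arm or the gripper's body presses on something with over 40 N, if the wrist force passes 120 N, or if a joint passes its speed limit or range.

## Working session

There is one attempt and no reset: what is moved stays moved. The work goes in short steps, Python scripts to look and compute and a shell command to move; the robot and the scene stay as the last step left them, time stands still between calls to the robot, and variables do not carry over. Pictures are saved under pics/ and viewed, and the job is handed in when it is done.

```bash
mkdir -p pics; ls; python3 - <<'E'
from cell import *
import cv2,numpy as np
s=read_state();print(s)
for n in ["scene","top","wrist"]:
    m=camera_model(n);print(n,m)
    cv2.imwrite(f"pics/{n}0.png",read_camera(n)[:,:,::-1])
E
```

```text
pics
{'clock': 0.0, 'q': array([-1.31200100e+00,  8.74487310e-02,  1.75115538e-01,  1.65979919e+00,
       -2.23364865e-05,  1.57081664e+00]), 'qvel': array([ 9.54720366e-04,  8.00251728e-04, -3.13475194e-04, -6.13621165e-04,
       -1.29554323e-03,  4.16029704e-05]), 'effort': array([-1.98993410e-03, -5.20390499e+01,  4.64804614e+01,  1.61943171e-02,
       -6.88746945e-05,  1.19873800e-05]), 'ee_pos': array([ 0.1406873 , -0.53145772,  0.23057977]), 'ee_rot': array([-1.57081869e+00,  1.33605611e-03, -1.31202132e+00]), 'force': array([-0.78760052, -0.2151725 ,  0.3570123 ]), 'ft_torque': array([ 0.03006182,  0.05568714, -0.01229252]), 'width': 0.9993916228080647}
scene {'fx': 444.78098401131666, 'fy': 444.78098401131666, 'cx': 319.8381177461047, 'cy': 239.00511419060763, 'dist_coeffs': array([-0.0839271,  0.       ,  0.       ,  0.       ,  0.       ]), 'pose': array([[-0.26436054, -0.63155546,  0.72886982,  1.26881531],
       [ 0.96431626, -0.18439023,  0.18998524,  0.14903629],
       [ 0.01441026,  0.75308562,  0.6577647 ,  0.81438845],
       [ 0.        ,  0.        ,  0.      
[... 313 characters left out ...]
9,  0.0100042 , -0.05243736],
       [ 0.00782619,  0.13515874,  0.99079305,  1.43978269],
       [ 0.        ,  0.        ,  0.        ,  1.        ]])}
wrist {'fx': 399.6193083037375, 'fy': 399.6193083037375, 'cx': 319.6901785737396, 'cy': 236.04045365053798, 'dist_coeffs': array([-0.02120784,  0.        ,  0.        ,  0.        ,  0.        ]), 'pose': array([[ 2.55700473e-01,  9.14175888e-01,  3.14483249e-01,
         2.22101956e-01],
       [-9.66755984e-01,  2.41917137e-01,  8.28188774e-02,
        -5.10707872e-01],
       [-3.67866243e-04, -3.25205389e-01,  9.45643337e-01,
         3.74341734e-01],
       [ 0.00000000e+00,  0.00000000e+00,  0.00000000e+00,
         1.00000000e+00]])}
```

View pics/scene0.png

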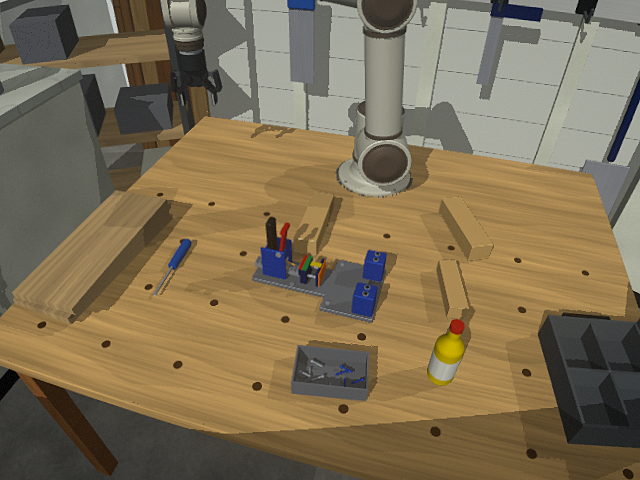

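View pics/top0.png

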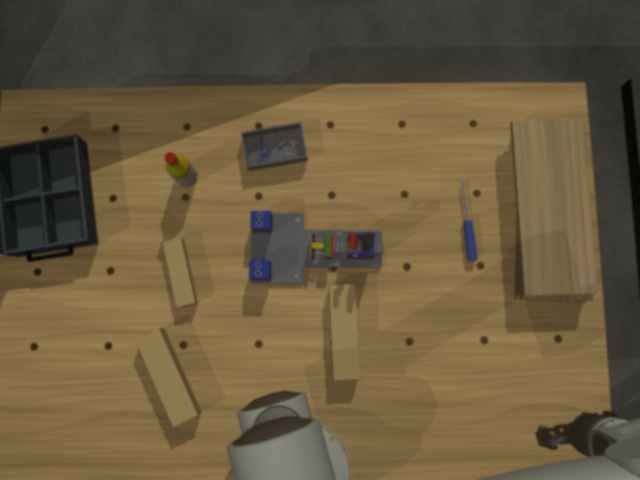

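Candidates for the board in the top view are A (180,272), B (167,377), C (344,332) and the big stack (555,210). A looks smallest, so I'll measure all of them and check a close crop.

```bash
cat > h.py <<'E'
import numpy as np,cv2
from cell import *
def ray(m,uv):
    K=np.array([[m['fx'],0,m['cx']],[0,m['fy'],m['cy']],[0,0,1]])
    p=cv2.undistortPoints(np.array(uv,float).reshape(-1,1,2),K,m['dist_coeffs']).reshape(-1,2)
    d=np.c_[p[:,0],-p[:,1],-np.ones(len(p))]@m['pose'][:3,:3].T
    return m['pose'][:3,3],d
def plane(m,uv,z):
    o,d=ray(m,uv); return o+d*((z-o[2])/d[:,2])[:,None]
def proj(m,P):
    P=np.atleast_2d(P);T=np.linalg.inv(m['pose']);c=P@T[:3,:3].T+T[:3,3]
    K=np.array([[m['fx'],0,m['cx']],[0,m['fy'],m['cy']],[0,0,1]])
    c=c*[1,-1,-1]
    return cv2.projectPoints(c,np.zeros(3),np.zeros(3),K,m['dist_coeffs'])[0].reshape(-1,2)
def crop(img,x0,y0,x1,y1,k,fn):
    cv2.imwrite(fn,cv2.resize(img[y0:y1,x0:x1],None,fx=k,fy=k,interpolation=cv2.INTER_CUBIC))
E
python3 - <<'E'
from h import *
im=cv2.imread('pics/top0.png')
crop(im,120,190,400,440,2.8,'pics/topcrop.png')
crop(cv2.imread('pics/scene0.png'),240,190,510,400,2.9,'pics/scenecrop.png')
E
```

```text
(no output)
```

View pics/topcrop.png

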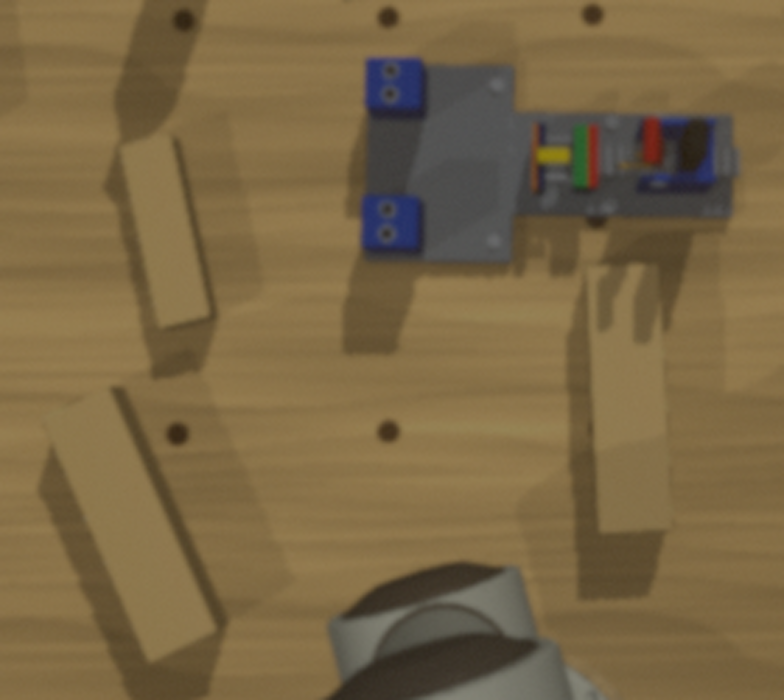

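View pics/scenecrop.png

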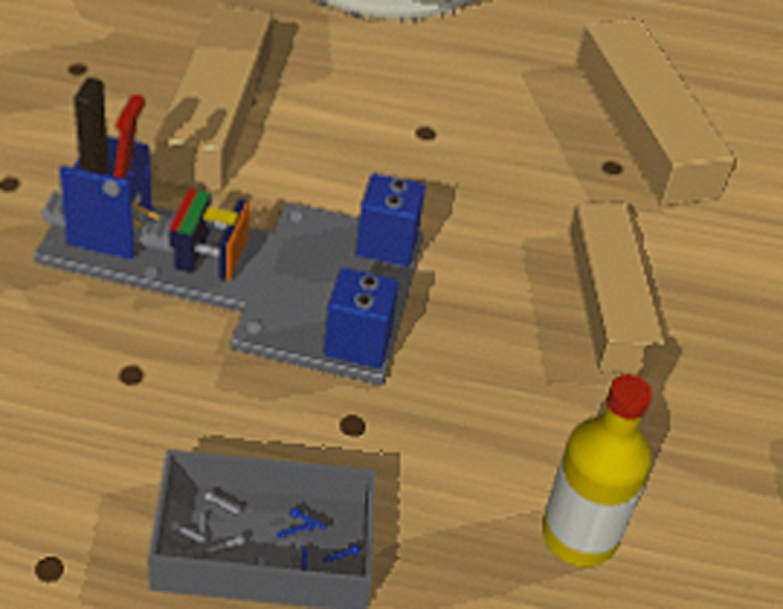

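```bash
python3 - <<'E'
from h import *
m=camera_model('top')
f=lambda a:np.array(a)/2.8+[120,190]
for n,c in dict(A=[(120,147),(172,135),(210,316),(162,328)],B=[(45,422),(112,387),(220,625),(150,662)],C=[(590,265),(656,265),(670,528),(598,532)]).items():
    P=plane(m,f(c),.038);print(n,P.round(4)[:,:2].tolist(),np.linalg.norm(P-np.roll(P,-1,0),axis=1).round(4),P.mean(0).round(4))
im=cv2.imread('pics/top0.png');hsv=cv2.cvtColor(im,cv2.COLOR_BGR2HSV)
def blobs(name,lo,hi,z,box,mn=6):
    mk=cv2.inRange(hsv,np.array(lo),np.array(hi));b=np.zeros_like(mk);b[box[1]:box[3],box[0]:box[2]]=mk[box[1]:box[3],box[0]:box[2]]
    for c in cv2.findContours(b,cv2.RETR_EXTERNAL,cv2.CHAIN_APPROX_NONE)[0]:
        if cv2.contourArea(c)<mn: continue
        r=cv2.minAreaRect(c);P=plane(m,[r[0]],z)[0];print(name,np.round(r[0],1),np.round(r[1],1),round(r[2],1),P.round(4))
J=(240,200,390,300)
blobs('blue',(110,120,60),(130,255,255),.074,J)
blobs('red',(0,150,80),(8,255,255),.154,J)
blobs('green',(45,120,50),(75,255,255),.060,J)
blobs('yellow',(22,170,100),(32,255,255),.060,J)
print('bed corners',plane(m,f([(513,66),(512,262)]),.012).round(4))
print('base corners',plane(m,f([(730,115),(732,215)]),.012).round(4))
print('grip',plane(m,f([(697,130)]),.172).round(4))
print('blue blocks outer corners tops',plane(m,f([(367,60),(364,250),(423,60),(421,248)]),.074).round(4))
E
```

```text
A [[0.5413, 0.3133], [0.5509, 0.2691], [0.3971, 0.235], [0.3877, 0.2752]] [0.0452 0.1575 0.0413 0.1583] [0.4693 0.2731 0.038 ]
B [[0.3111, 0.3718], [0.3393, 0.3163], [0.1444, 0.2245], [0.1154, 0.2817]] [0.0623 0.2154 0.0641 0.2154] [0.2276 0.2986 0.038 ]
C [[0.4349, -0.084], [0.434, -0.1395], [0.2167, -0.146], [0.2145, -0.0866]] [0.0555 0.2174 0.0595 0.2204] [ 0.325 -0.114  0.038]
blue [264. 269.] [18. 10.] 90.0 [0.4709 0.0696 0.074 ]
blue [253.  268.5] [17.  6.] 90.0 [0.4724 0.0949 0.074 ]
blue [370.6 250.3] [7.9 5.9] 81.9 [ 0.5103 -0.177   0.074 ]
blue [265. 220.] [16. 10.] 90.0 [0.5852 0.0669 0.074 ]
blue [255. 220.] [16.  6.] 90.0 [0.5856 0.0901 0.074 ]
red [331.5 245.5] [ 1. 21.] 0.0 [ 0.5122 -0.0847  0.154 ]
red [352.5 239.5] [ 5. 15.] 0.0 [ 0.5247 -0.1307  0.154 ]
green [326.5 246. ] [20.  3.] 90.0 [ 0.5239 -0.0753  0.06  ]
yellow [317. 245.] [ 4. 10.] 90.0 [ 0.5266 -0.0532  0.06  ]
bed corners [[ 0.6109 -0.0208  0.012 ]
 [ 0.4404 -0.0179  0.012 ]]
base corners [[ 0.5649 -0.2085  0.012 ]
 [ 0.4777 -0.2076  0.012 ]]
grip [[ 0.5282 -0.1652  0.172 ]]
blue blocks outer corners tops [[0.606  0.0993 0.074 ]
 [0.4477 0.1018 0.074 ]
 [0.6053 0.0527 0.074 ]
 [0.4486 0.0551 0.074 ]]
```

Top view: A measures 158 x 43 mm, which matches 160 x 45. B and C are both about 215 x 60, so A at (180,272) is the board, and the crop shows it lying flat and clear. It sits at about (0.469, 0.273) with its length at about 12.5° to world x. The jig's y axis is close to world +y, with yaw about -1°. Next I move above A for a wrist look.

```bash
python3 -m jog '[[[328,804,0],[0,0,-2.3],1],[[328,804,0],[0,0,-2.3],1],[[328,804,0],[0,0,-2.3],1],[[328,804,0],[0,0,-2.3],1],[[328,804,0],[0,0,-2.3],1],[[328,804,0],[0,0,-2.3],1],[[328,804,0],[0,0,-2.3],1],[[328,804,0],[0,0,-2.3],1]]'
```

```text
clock: 0.95
ee_pos: [0.2919, -0.1595, 0.2313]
ee_rot: [-1.57, -0.0, -1.353]
force: [1.6, -1.0, -0.1]
width: 1.001
```

```bash
python3 -m jog '[[[177,434,0],[0,0,0],1],[[177,434,0],[0,0,0],1],[[177,434,0],[0,0,0],1],[[177,434,0],[0,0,0],1],[[177,434,0],[0,0,0],1],[[177,434,0],[0,0,0],1],[[177,434,0],[0,0,0],1],[[177,434,0],[0,0,0],1]]'
python3 -m jog '[[[14,34,0],[0,0,0],1],[[14,34,0],[0,0,0],1],[[14,34,0],[0,0,0],1]]'
python3 - <<'E'
from h import *
import pickle
m=camera_model('wrist');i=read_camera('wrist')[:,:,::-1]
pickle.dump(m,open('w1.pkl','wb'));cv2.imwrite('pics/wrist1.png',i);print(read_state()['ee_pos'])
cv2.imwrite('pics/top1.png',read_camera('top')[:,:,::-1])
E
```

```text
clock: 1.75
ee_pos: [0.4548, 0.1344, 0.2309]
ee_rot: [-1.572, 0.028, -1.3]
force: [0.1, 0.1, 0.3]
width: 1.002
clock: 2.05
ee_pos: [0.4721, 0.1519, 0.2307]
ee_rot: [-1.573, 0.039, -1.281]
force: [-0.5, 0.0, -0.0]
width: 1.002
[0.47194053 0.15156061 0.23110611]
```

View pics/wrist1.png

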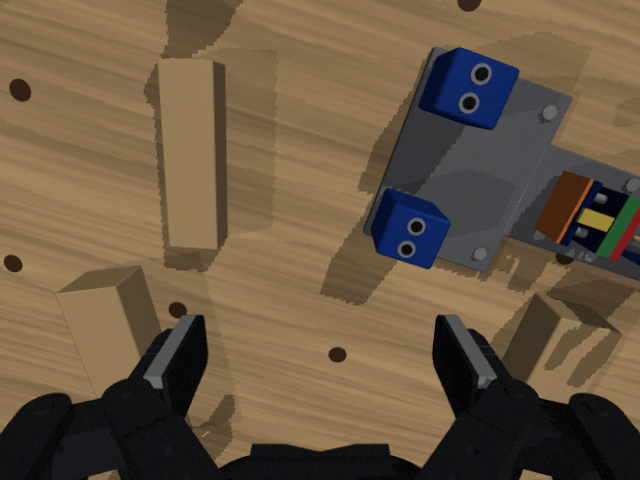

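The wrist view shows board A with top corners (159,58), (214,60), (217,249), (165,247). The jig blocks are at (470,87) and (411,228). The last joint is near its limit, so I'll use the equivalent half-turn grasp. First I measure from this picture.

```bash
python3 - <<'E'
from h import *
import pickle
m=pickle.load(open('w1.pkl','rb'));print(read_state()['q'].round(3))
P=plane(m,[(159,58),(214,60),(217,249),(165,247)],.038);print(P.round(4)[:,:2].tolist(),np.linalg.norm(P-np.roll(P,-1,0),axis=1).round(4),P.mean(0).round(4))
d=(P[0]+P[1]-P[2]-P[3]);print(np.degrees(np.arctan2(d[1],d[0])))
im=cv2.imread('pics/wrist1.png')
crop(im,340,30,640,290,2.6,'pics/w1crop.png')
mt=camera_model('top')
print('orange',plane(mt,np.array([(535,127),(537,190)])/2.8+[120,190],.06).round(4))
E
```

```text
[ 0.288 -0.042  0.044  1.658  0.039  3.141]
[[0.5439, 0.3125], [0.5546, 0.27], [0.3994, 0.235], [0.3868, 0.2816]] [0.0439 0.1591 0.0482 0.1601] [0.4712 0.2748 0.038 ]
11.90925769723976
orange [[ 0.5496 -0.0396  0.06  ]
 [ 0.4965 -0.0406  0.06  ]]
```

View pics/w1crop.png

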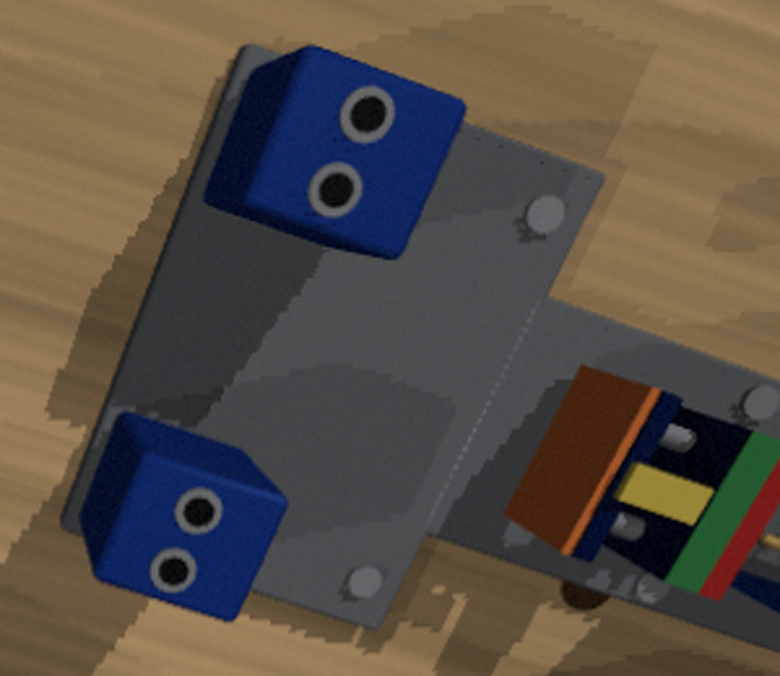

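```bash
python3 - <<'E'
from h import *
import pickle
m=pickle.load(open('w1.pkl','rb'))
g=lambda a:np.array(a)/2.6+[340,30]
W=np.r_[plane(m,g([(310,46),(465,103),(393,258),(247,205),(147,455),(286,503),(236,620),(97,575)]),.074),plane(m,g([(603,178),(378,628)]),.012)][:,:2]
J=np.array([(80,148),(80,100),(36,100),(36,148),(-36,148),(-36,100),(-80,100),(-80,148),(86,25),(-86,25)])/1000
def fit(J,W):
    a=J.mean(0);b=W.mean(0);H=(J-a).T@(W-b);th=np.arctan2(H[0,1]-H[1,0],H[0,0]+H[1,1])
    R=np.array([[np.cos(th),-np.sin(th)],[np.sin(th),np.cos(th)]]);t=b-R@a
    print('yaw',np.degrees(th),'origin',t,'resid mm',np.round(1000*(W-(J@R.T+t)),1).tolist());return R,t
R,t=fit(J,W)
mt=camera_model('top');f=lambda a:np.array(a)/2.8+[120,190]
Wt=np.r_[plane(mt,f([(367,60),(423,60),(421,248),(364,250)]),.074),plane(mt,f([(513,66),(512,262)]),.012)][:,:2]
R2,t2=fit(J[[0,1,6,7,8,9]],Wt)
for R_,t_ in((R,t),(R2,t2)):
    for n,p in dict(bed=(0,.0775),trig=(0,-.086),squeezed=(0,-.113)).items():print(n,(R_@p+t_).round(4))
P=plane(m,g([(651,388),(562,555)]),.06)[:,:2];print('pad top face edge jig',((P-t)@R).round(4))
E
```

```text
yaw -1.3006426172727794 origin [ 0.52755938 -0.04488891] resid mm [[-1.1, -1.8], [-1.0, 1.7], [0.7, 2.4], [1.0, -1.9], [-1.4, -1.8], [-2.0, 1.5], [2.0, 0.5], [2.2, -1.3], [-1.9, 0.5], [1.3, 0.3]]
yaw -0.8490982149601436 origin [ 0.52513024 -0.04595977] resid mm [[-1.3, -1.6], [-1.3, -0.2], [2.0, -0.1], [0.3, -1.4], [-0.6, 1.4], [0.8, 1.8]]
bed [0.5293 0.0326]
trig [ 0.5256 -0.1309]
squeezed [ 0.525  -0.1579]
bed [0.5263 0.0315]
trig [ 0.5239 -0.132 ]
squeezed [ 0.5235 -0.1589]
pad top face edge jig [[ 0.0272  0.0075]
 [-0.0289  0.0067]]
```

```bash
python3 -m jog '[[[-2,122,0],[0,0,170],1],[[-2,122,0],[0,0,170],1],[[-2,122,0],[0,0,170],1],[[-2,122,0],[0,0,170],1],[[-2,122,0],[0,0,170],1],[[-2,122,0],[0,0,170],1],[[-2,122,0],[0,0,170],1],[[-2,122,0],[0,0,170],1]]'
python3 -m jog '[[[0,0,0],[0,0,105],1],[[0,0,0],[0,0,105],1],[[0,0,0],[0,0,105],1],[[0,0,0],[0,0,105],1],[[0,0,0],[0,0,105],1],[[0,0,0],[0,0,105],1],[[0,0,0],[0,0,105],1],[[0,0,0],[0,0,105],1]]'
```

```text
clock: 2.95
ee_pos: [0.4701, 0.2731, 0.2319]
ee_rot: [-1.571, 0.039, -0.076]
force: [0.5, -0.3, -0.1]
width: 0.999
clock: 3.75
ee_pos: [0.4701, 0.2731, 0.2319]
ee_rot: [-1.572, 0.039, 1.124]
force: [-1.4, -0.3, 0.7]
width: 1.001
```

```bash
cat >> h.py <<'E'
from scipy.spatial.transform import Rotation as Ro
def turn(rot,yawdeg):
    a=Ro.from_euler('xyz',rot);b=Ro.from_euler('xyz',[-90,0,yawdeg],degrees=True)
    return np.degrees((b*a.inv()).as_rotvec())
E
python3 - <<'E'
from h import *
s=read_state();print(s['ee_pos'],s['ee_rot'],turn(s['ee_rot'],102.2),s['q'])
E
```

```text
[0.47008445 0.27309112 0.23193024] [-1.57207942  0.0389084   1.12403141] [ 2.26345593 -0.19047913 37.79147024] [ 0.53812382  0.10459155  0.19567175  1.69359112 -0.02258018  0.98522189]
```

```bash
python3 -m jog '[[[0,1,-80],[2.25,-0.2,37.8],1],[[0,1,-80],[2.25,-0.2,37.8],1],[[0,1,-80],[2.25,-0.2,37.8],1],[[0,1,-80],[2.25,-0.2,37.8],1],[[0,1,-80],[2.25,-0.2,37.8],1],[[0,1,-80],[2.25,-0.2,37.8],1]]'
python3 - <<'E'
from h import *
import pickle
m=camera_model('wrist');i=read_camera('wrist')[:,:,::-1]
pickle.dump(m,open('w2.pkl','wb'));cv2.imwrite('pics/wrist2.png',i);s=read_state();print(s['ee_pos'],s['ee_rot'])
E
```

```text
clock: 4.35
ee_pos: [0.4702, 0.2741, 0.1519]
ee_rot: [-1.571, 0.0, 1.778]
force: [-0.8, -0.0, -0.0]
width: 0.999
[0.470243   0.27427525 0.15186006] [-1.57100628e+00  5.97587630e-04  1.77612937e+00]
```

View pics/wrist2.png

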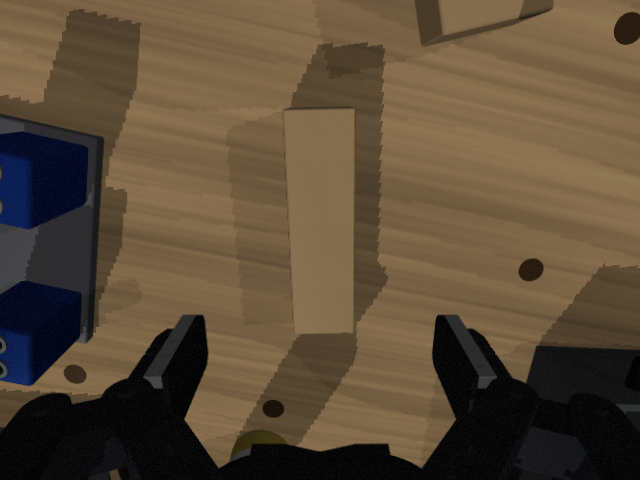

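```bash
python3 - <<'E'
from h import *
import pickle
m=pickle.load(open('w2.pkl','rb'))
P=plane(m,[(284,108),(355,107),(353,333),(294,334)],.038);print(P.round(4)[:,:2].tolist(),np.linalg.norm(P-np.roll(P,-1,0),axis=1).round(4),P.mean(0).round(4))
d=-(P[0]+P[1]-P[2]-P[3]);print(np.degrees(np.arctan2(d[1],d[0])))
print('glue cap',plane(camera_model('top'),[(170,157)],.165))
E
```

```text
[[0.3982, 0.2357], [0.3886, 0.2783], [0.5448, 0.3143], [0.5547, 0.2715]] [0.0437 0.1603 0.044  0.1606] [0.4716 0.2749 0.038 ]
12.934568158803124
glue cap [[0.71337025 0.26837119 0.165     ]]
```

```bash
python3 -m jog '[[[1,0,-50],[0,0,0.7],1],[[1,0,-100],[0,0,0.7],1],[[1,0,-130],[0,0,0.7],1],[[1,0,-146],[0,0,0.7],1],[[1,0,-146],[0,0,0.7],0.3],[[1,0,-146],[0,0,0.7],-0.3],[[1,0,-146],[0,0,0.7],-1],[[1,0,-146],[0,0,0.7],-1]]'
python3 -m jog '[[[0,0,0],[0,0,0],-1],[[0,0,0],[0,0,0],-1],[[0,0,0],[0,0,0],-1]]'
```

```text
clock: 5.2
ee_pos: [0.4725, 0.2755, 0.0073]
ee_rot: [-1.573, -0.0, 1.79]
force: [-1.5, -0.4, 6.3]
width: 0.52
clock: 5.5
ee_pos: [0.4725, 0.2755, 0.0073]
ee_rot: [-1.573, -0.0, 1.79]
force: [-1.2, -0.4, 6.3]
width: 0.515
```

```bash
python3 -m jog '[[[0,0,50],[0,0,0],-1],[[0,0,110],[0,0,0],-1],[[0,0,110],[0,0,0],-1],[[11,-50,110],[0,0,-7],-1],[[22,-98,110],[0,0,-13.7],-1],[[33,-146,110],[0,0,-13.7],-1],[[44,-194,110],[0,0,-13.7],-1],[[56,-247,110],[0,0,-13.7],-1]]'
python3 -m jog '[[[0,0,0],[0,0,0],-1],[[0,0,0],[0,0,0],-1]]'
python3 - <<'E'
from h import *
import pickle
m=camera_model('wrist');i=read_camera('wrist')[:,:,::-1]
pickle.dump(m,open('w3.pkl','wb'));cv2.imwrite('pics/wrist3.png',i);s=read_state();print(s['ee_pos'],s['ee_rot'],s['force'])
cv2.imwrite('pics/scene3.png',read_camera('scene')[:,:,::-1])
E
```

```text
clock: 6.3
ee_pos: [0.5266, 0.0303, 0.1156]
ee_rot: [-1.571, 0.001, 1.552]
force: [1.0, 0.6, -1.8]
width: 0.52
clock: 6.5
ee_pos: [0.5266, 0.031, 0.1153]
ee_rot: [-1.57, 0.0, 1.549]
force: [-0.3, 0.8, -2.2]
width: 0.52
[0.52640685 0.03205898 0.11527469] [-1.57012309e+00  3.42735118e-04  1.55045958e+00] [-0.05890838 -0.04365262 -1.86643056]
```

View pics/wrist3.png

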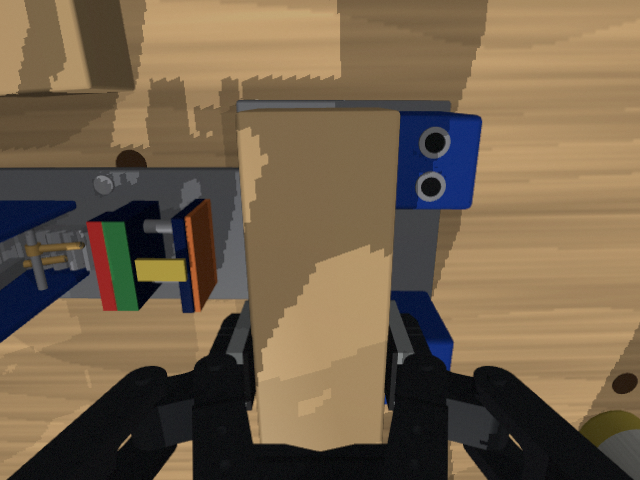

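View pics/scene3.png

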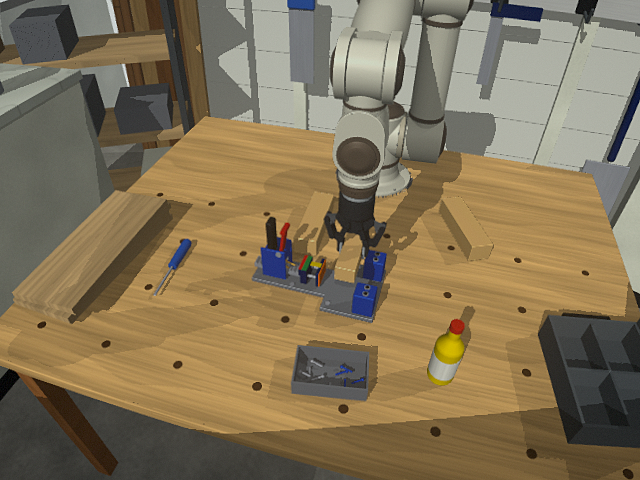

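```bash
python3 -m jog '[[[2,-7,0],[0,0,0],-1],[[2,-7,-40],[0,0,0],-1],[[2,-7,-75],[0,0,0],-1],[[2,-7,-88],[0,0,0],-1],[[2,-7,-93],[0,0,0],-1],[[2,-7,-95],[0,0,0],-1],[[2,-7,-95],[0,0,0],-1]]'
python3 - <<'E'
from h import *
i=read_camera('scene')[:,:,::-1];crop(i,240,190,400,340,4,'pics/scene4.png')
E
```

```text
clock: 7.3
ee_pos: [0.5294, 0.0254, 0.0217]
ee_rot: [-1.572, 0.001, 1.552]
force: [0.2, -0.2, -2.0]
width: 0.519
```

View pics/scene4.png

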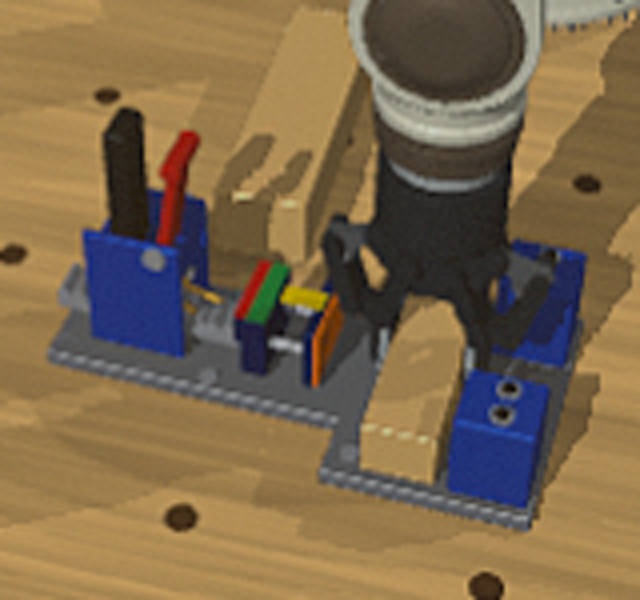

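The board hangs just over the bed in front of the pad, with its end at (400,450), a small gap to the block, and clear of everything. I lower it the last few mm until it touches, then release.

```bash
python3 -m jog '[[[0,0,-1],[0,0,0],-1],[[0,0,-1],[0,0,0],-1],[[0,0,-2],[0,0,0],-1],[[0,0,-2],[0,0,0],-1]]'
```

```text
clock: 7.75
ee_pos: [0.5289, 0.0251, 0.0193]
ee_rot: [-1.571, 0.001, 1.552]
force: [-1.5, -0.6, 5.2]
width: 0.519
```

```bash
python3 -m jog '[[[0,0,0],[0,0,0],0.4],[[0,0,0],[0,0,0],0.4],[[0,0,0],[0,0,0],0.4],[[0,0,20],[0,0,0],0.4],[[0,0,70],[0,0,0],0.4],[[0,0,120],[0,0,0],0.4],[[0,0,170],[0,0,0],0.6],[[0,0,190],[0,0,0],0.9]]'
python3 -m jog '[[[0,-50,0],[0,0,0],1],[[0,-100,0],[0,0,0],1],[[-1,-150,0],[0,0,0],1],[[-3,-183,0],[0,0,0],1],[[-3,-183,0],[0,0,0],1]]'
python3 - <<'E'
from h import *
import pickle
m=camera_model('wrist');i=read_camera('wrist')[:,:,::-1]
pickle.dump(m,open('w5.pkl','wb'));cv2.imwrite('pics/wrist5.png',i);s=read_state();print(s['ee_pos'],s['ee_rot'],s['force'])
i=read_camera('scene')[:,:,::-1];crop(i,240,150,400,340,3.6,'pics/scene5.png')
cv2.imwrite('pics/scene5full.png',i)
i=read_camera('top')[:,:,::-1];cv2.imwrite('pics/top5.png',i)
E
```

```text
clock: 8.55
ee_pos: [0.5296, 0.0252, 0.2136]
ee_rot: [-1.576, 0.0, 1.552]
force: [0.2, -0.3, 0.4]
width: 0.937
clock: 9.05
ee_pos: [0.525, -0.1614, 0.2079]
ee_rot: [-1.57, 0.001, 1.547]
force: [0.5, 0.7, 0.4]
width: 1.0
[ 0.52516899 -0.15965436  0.20794704] [-1.56976306e+00  5.25111840e-04  1.54832019e+00] [-0.24931263 -0.18789983 -0.73871385]
```

View pics/wrist5.png

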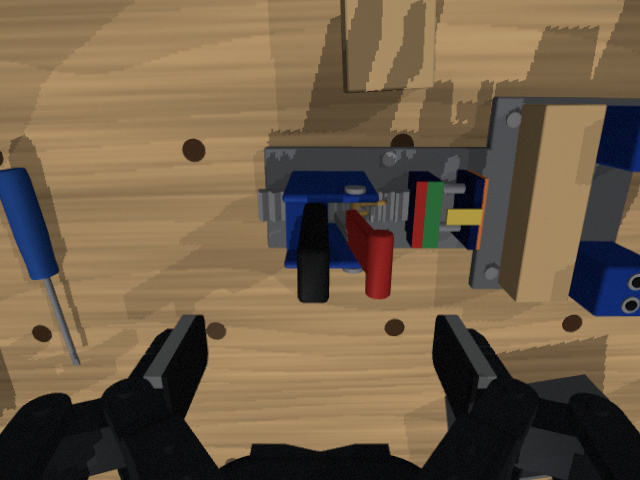

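View pics/scene5.png

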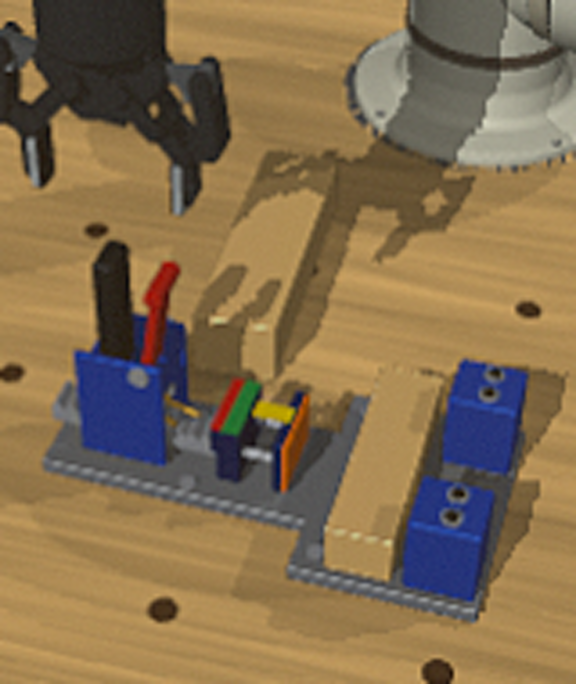

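```bash
python3 - <<'E'
from h import *
import pickle
m=pickle.load(open('w5.pkl','rb'));im=cv2.imread('pics/wrist5.png')
crop(im,260,150,500,310,3.3,'pics/w5crop.png')
R=Ro.from_euler('z',-1.1,degrees=True).as_matrix();o=np.array([.5265,-.0455,0])
for n,p in dict(bar_a=(-.018,-.086,.154),bar_b=(.018,-.086,.154),g1=(-.015,-.129,.172),g2=(.015,-.129,.172),g3=(-.015,-.113,.172),g4=(.015,-.113,.172)).items():
    print(n,((proj(m,R@p+o)[0]-[260,150])*3.3).round(0))
hsv=cv2.cvtColor(im,cv2.COLOR_BGR2HSV)
E
```

```text
bar_a [391. 265.]
bar_b [382. 470.]
g1 [112. 324.]
g2 [117. 507.]
g3 [222. 324.]
g4 [221. 507.]
```

View pics/w5crop.png

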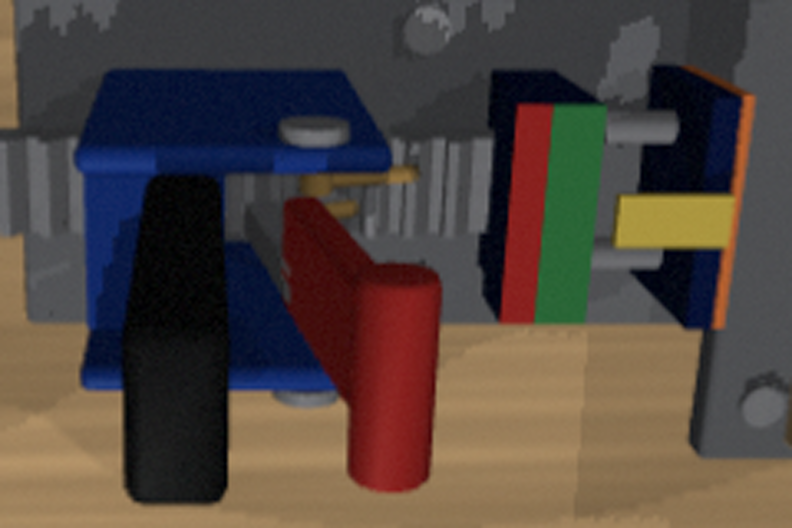

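```bash
python3 -m jog '[[[-1,1,0],[0,0,0],1],[[-1,1,-40],[0,0,0],1],[[-1,1,-78],[0,0,0],1],[[-1,1,-78],[0,0,0],1]]'
python3 -m jog '[[[0,0,0],[0,0,0],0.3],[[0,0,0],[0,0,0],0.1],[[0,0,0],[0,0,0],0],[[0,0,0],[0,0,0],0]]'
```

```text
clock: 9.6
ee_pos: [0.5221, -0.1549, 0.1254]
ee_rot: [-1.563, -0.002, 1.553]
force: [0.2, 0.6, 0.6]
width: 1.001
clock: 10.0
ee_pos: [0.526, -0.1553, 0.1338]
ee_rot: [-1.575, -0.002, 1.553]
force: [0.8, 10.5, 6.4]
width: 0.505
```

```bash
python3 -m jog '[[[0,0,0],[0,0,0],-0.15],[[0,0,0],[0,0,0],-0.25],[[0,0,0],[0,0,0],-0.3],[[0,0,0],[0,0,0],-0.3]]'
python3 - <<'E'
from h import *
s=read_state();print(s['ee_pos'],s['force'],s['width'])
i=read_camera('scene')[:,:,::-1];crop(i,240,150,400,340,3.6,'pics/scene6.png')
E
```

```text
clock: 10.4
ee_pos: [0.5261, -0.1573, 0.1342]
ee_rot: [-1.576, 0.002, 1.551]
force: [-1.3, -2.3, 7.7]
width: 0.358
[ 0.52606593 -0.15734842  0.13422964] [-1.26098564 -2.2973383   7.65335245] 0.3583205231093192
```

View pics/scene6.png

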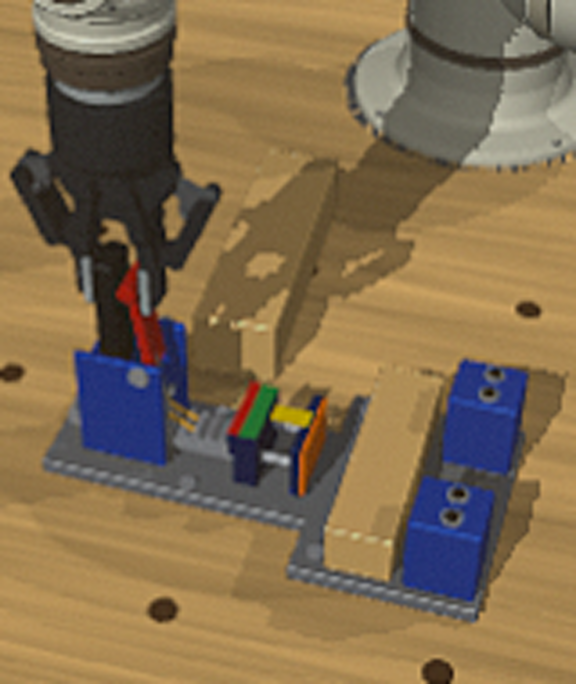

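```bash
python3 -m jog '[[[0,0,0],[0,0,0],1],[[0,0,0],[0,0,0],1],[[0,0,0],[0,0,0],1],[[0,0,0],[0,0,0],1],[[0,0,0],[0,0,0],1],[[0,0,0],[0,0,0],1]]'
python3 - <<'E'
from h import *
i=read_camera('scene')[:,:,::-1];crop(i,240,150,400,340,3.6,'pics/scene7.png')
E
python3 -m jog '[[[0,0,0],[0,0,0],0.3],[[0,0,0],[0,0,0],0],[[0,0,0],[0,0,0],-0.2],[[0,0,0],[0,0,0],-0.3],[[0,0,0],[0,0,0],-0.3],[[0,0,0],[0,0,0],-0.3]]'
python3 - <<'E'
from h import *
i=read_camera('scene')[:,:,::-1];crop(i,240,150,400,340,3.6,'pics/scene8.png')
cv2.imwrite('pics/s78.png',np.hstack([cv2.resize(cv2.imread(f'pics/scene{k}.png'),(400,475)) for k in (7,8)]))
E
```

```text
clock: 11.05
ee_pos: [0.5245, -0.157, 0.1304]
ee_rot: [-1.57, 0.001, 1.552]
force: [0.8, 0.2, 0.4]
width: 1.002
clock: 11.7
ee_pos: [0.5249, -0.1573, 0.1317]
ee_rot: [-1.572, 0.001, 1.551]
force: [-0.8, -2.3, 7.7]
width: 0.364
```

View pics/s78.png

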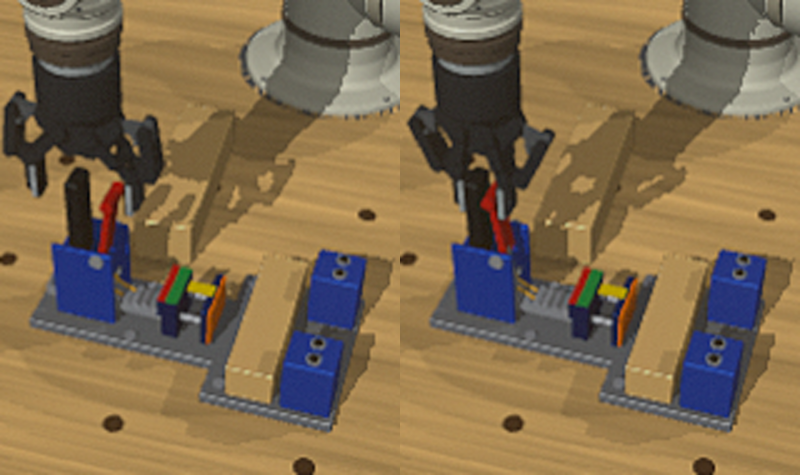

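Left: the trigger springs out fully after release. Right: the second stroke moved the jaw on again. Now the third stroke, then I measure the pad.

```bash
python3 -m jog '[[[0,0,0],[0,0,0],1],[[0,0,0],[0,0,0],1],[[0,0,0],[0,0,0],1],[[0,0,0],[0,0,0],1],[[0,0,0],[0,0,0],1],[[0,0,0],[0,0,0],1]]'
python3 -m jog '[[[0,0,0],[0,0,0],0.3],[[0,0,0],[0,0,0],0],[[0,0,0],[0,0,0],-0.2],[[0,0,0],[0,0,0],-0.3],[[0,0,0],[0,0,0],-0.3],[[0,0,0],[0,0,0],-0.3]]'
python3 -m jog '[[[0,0,0],[0,0,0],1],[[0,0,0],[0,0,0],1],[[0,0,0],[0,0,0],1],[[0,0,0],[0,0,0],1],[[0,0,0],[0,0,0],1],[[0,0,0],[0,0,0],1]]'
python3 - <<'E'
from h import *
i=read_camera('scene')[:,:,::-1];cv2.imwrite('pics/scene9f.png',i);crop(i,280,220,400,320,6.5,'pics/scene9.png')
E
```

```text
clock: 12.35
ee_pos: [0.5245, -0.157, 0.1303]
ee_rot: [-1.57, 0.001, 1.552]
force: [0.4, -0.2, -0.7]
width: 0.994
clock: 12.95
ee_pos: [0.5249, -0.1572, 0.1317]
ee_rot: [-1.572, 0.001, 1.551]
force: [-1.2, -2.3, 7.8]
width: 0.365
clock: 13.55
ee_pos: [0.5245, -0.157, 0.1303]
ee_rot: [-1.57, 0.001, 1.552]
force: [0.1, -0.1, 0.1]
width: 1.0
```

View pics/scene9.png

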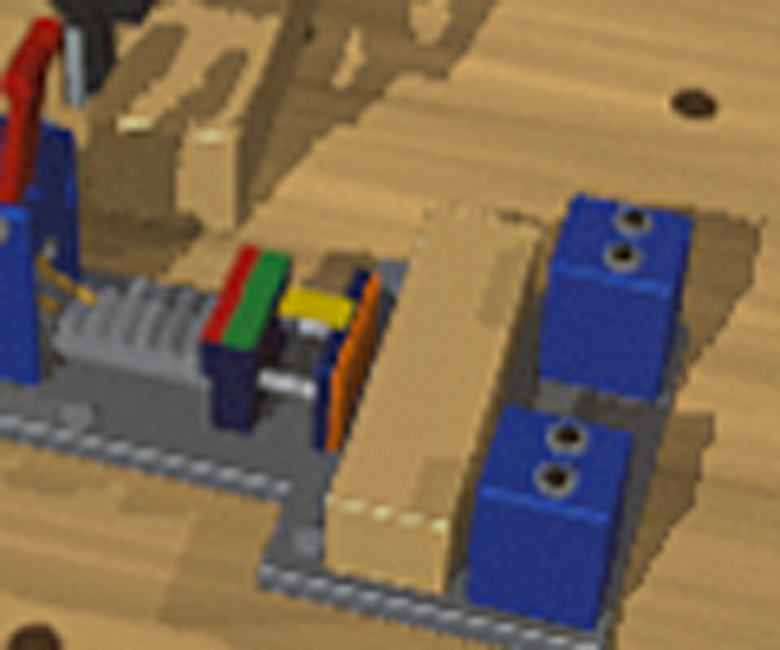

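The pad (orange, about (355,360)) is now a few mm short of the board. The pointer is fully out, short of the green band. Stroke 4:

```bash
python3 -m jog '[[[0,0,0],[0,0,0],0.3],[[0,0,0],[0,0,0],0],[[0,0,0],[0,0,0],-0.2],[[0,0,0],[0,0,0],-0.3],[[0,0,0],[0,0,0],-0.3],[[0,0,0],[0,0,0],-0.3]]'
python3 -m jog '[[[0,0,0],[0,0,0],1],[[0,0,0],[0,0,0],1],[[0,0,0],[0,0,0],1],[[0,0,0],[0,0,0],1],[[0,0,0],[0,0,0],1],[[0,0,0],[0,0,0],1]]'
python3 - <<'E'
from h import *
i=read_camera('scene')[:,:,::-1];cv2.imwrite('pics/scene10f.png',i);crop(i,280,220,400,320,6.5,'pics/scene10.png')
E
```

```text
clock: 14.2
ee_pos: [0.5249, -0.1572, 0.1317]
ee_rot: [-1.572, 0.001, 1.551]
force: [-2.1, -3.2, 8.2]
width: 0.362
clock: 14.8
ee_pos: [0.5245, -0.157, 0.1303]
ee_rot: [-1.57, 0.001, 1.552]
force: [-0.6, -0.6, -0.4]
width: 1.004
```

View pics/scene10.png

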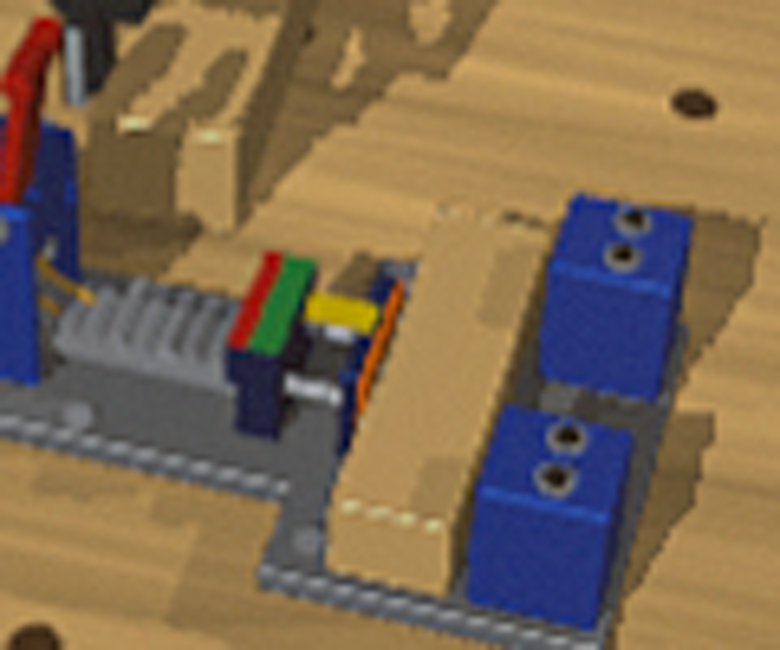

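The pad now touches the board and has begun to push it. The pointer end at (308,300) is still just short of the green band, and there is still a gap at the blocks. Stroke 5:

```bash
python3 -m jog '[[[0,0,0],[0,0,0],0.3],[[0,0,0],[0,0,0],0],[[0,0,0],[0,0,0],-0.2],[[0,0,0],[0,0,0],-0.3],[[0,0,0],[0,0,0],-0.3],[[0,0,0],[0,0,0],-0.3]]'
python3 -m jog '[[[0,0,0],[0,0,0],1],[[0,0,0],[0,0,0],1],[[0,0,0],[0,0,0],1],[[0,0,0],[0,0,0],1],[[0,0,0],[0,0,0],1],[[0,0,0],[0,0,0],1]]'
python3 - <<'E'
from h import *
i=read_camera('scene')[:,:,::-1];cv2.imwrite('pics/scene11f.png',i);crop(i,280,220,400,320,6.5,'pics/scene11.png')
m=camera_model('wrist');i=read_camera('wrist')[:,:,::-1];crop(i,360,80,640,320,2.8,'pics/wrist11.png')
E
```

```text
clock: 15.45
ee_pos: [0.525, -0.1573, 0.1318]
ee_rot: [-1.573, 0.001, 1.551]
force: [-1.8, -3.0, 9.7]
width: 0.364
clock: 16.05
ee_pos: [0.5245, -0.157, 0.1303]
ee_rot: [-1.57, 0.001, 1.551]
force: [-0.2, -0.3, -0.0]
width: 1.0
```

View pics/scene11.png

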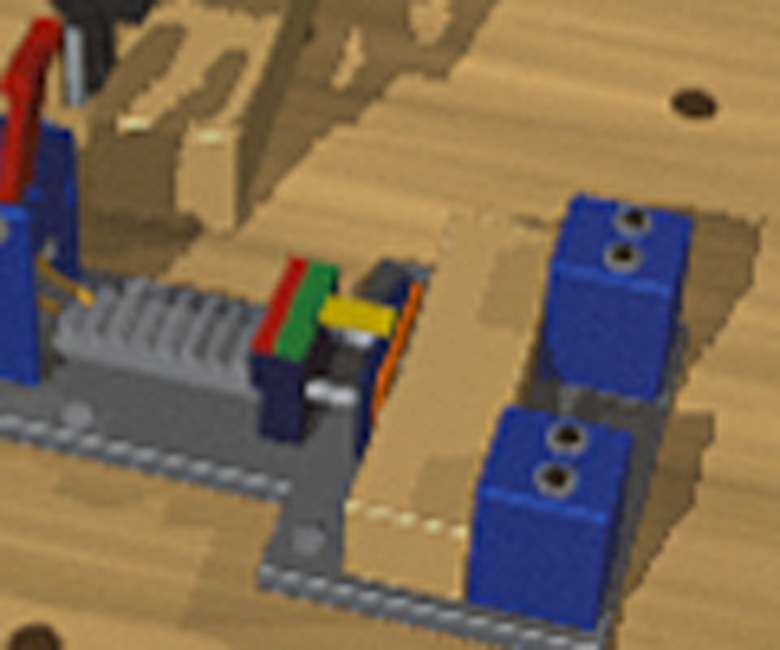

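View pics/wrist11.png

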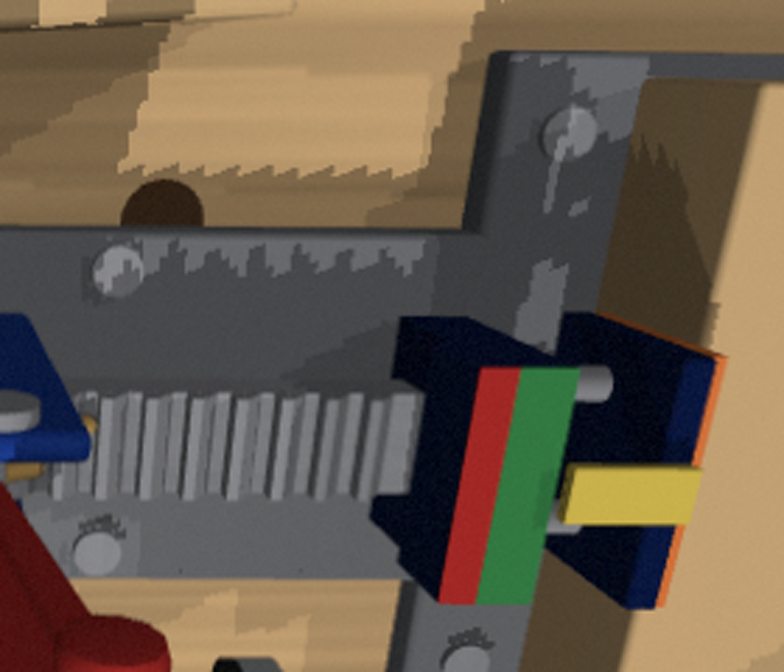

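```bash
python3 - <<'E'
from h import *
m=camera_model('scene')
R=Ro.from_euler('z',-1.1,degrees=True).as_matrix();o=np.array([.5265,-.0455,0])
import glob
for k in ['0','9f','10f','11f']:
    im=cv2.imread(f'pics/scene{k}.png');im=im[220:320,280:400] ;im=cv2.resize(im,None,fx=6,fy=6,interpolation=cv2.INTER_CUBIC);h=cv2.cvtColor(im,cv2.COLOR_BGR2HSV)
    out=[]
    for n,lo,hi,z in [('green',(45,120,50),(75,255,255),.06),('yellow',(25,190,120),(32,255,255),.062)]:
        mk=cv2.inRange(h,np.array(lo),np.array(hi))
        ys,xs=np.nonzero(mk);uv=np.c_[xs,ys]/6-0.42+[280,220]
        P=(plane(m,uv,z)-o)@R
        Q=P[np.abs(P[:,0])<.006] # near mid line
        out.append((n,*(1000*np.percentile(Q[:,1],[2,98])).round(1),(1000*Q[:,1].mean()).round(1)))
    print(k,out, 'pointer-green',round(out[1][3]-out[0][3],1))
E
```

```text
0 [('green', np.float64(-35.9), np.float64(-25.5), np.float64(-30.7)), ('yellow', np.float64(-20.5), np.float64(3.9), np.float64(-8.2))] pointer-green 22.5
9f [('green', np.float64(-4.5), np.float64(6.3), np.float64(0.9)), ('yellow', np.float64(11.5), np.float64(35.6), np.float64(23.6))] pointer-green 22.7
10f [('green', np.float64(5.3), np.float64(16.4), np.float64(10.7)), ('yellow', np.float64(20.9), np.float64(45.2), np.float64(33.0))] pointer-green 22.3
11f [('green', np.float64(14.7), np.float64(24.6), np.float64(19.6)), ('yellow', np.float64(26.5), np.float64(51.6), np.float64(39.1))] pointer-green 19.5
```

The pad is pressed in about 3 mm and the pointer is still about 1–2 mm short of green. One more tooth should bring it to about 13 mm, inside the 4–16 mm green range. Stroke 6, the last:

```bash
python3 -m jog '[[[0,0,0],[0,0,0],0.3],[[0,0,0],[0,0,0],0],[[0,0,0],[0,0,0],-0.2],[[0,0,0],[0,0,0],-0.3],[[0,0,0],[0,0,0],-0.3],[[0,0,0],[0,0,0],-0.3]]'
python3 -m jog '[[[0,0,0],[0,0,0],1],[[0,0,0],[0,0,0],1],[[0,0,0],[0,0,0],1],[[0,0,0],[0,0,0],1],[[0,0,0],[0,0,0],1],[[0,0,0],[0,0,0],1]]'
python3 - <<'E'
from h import *
i=read_camera('scene')[:,:,::-1];cv2.imwrite('pics/scene12f.png',i);crop(i,280,220,400,320,6.5,'pics/scene12.png')
E
```

```text
clock: 16.75
ee_pos: [0.525, -0.1572, 0.132]
ee_rot: [-1.573, 0.001, 1.551]
force: [-2.2, -2.1, 10.0]
width: 0.364
clock: 17.35
ee_pos: [0.5245, -0.157, 0.1303]
ee_rot: [-1.57, 0.001, 1.551]
force: [0.4, 0.1, -0.2]
width: 0.998
```

View pics/scene12.png

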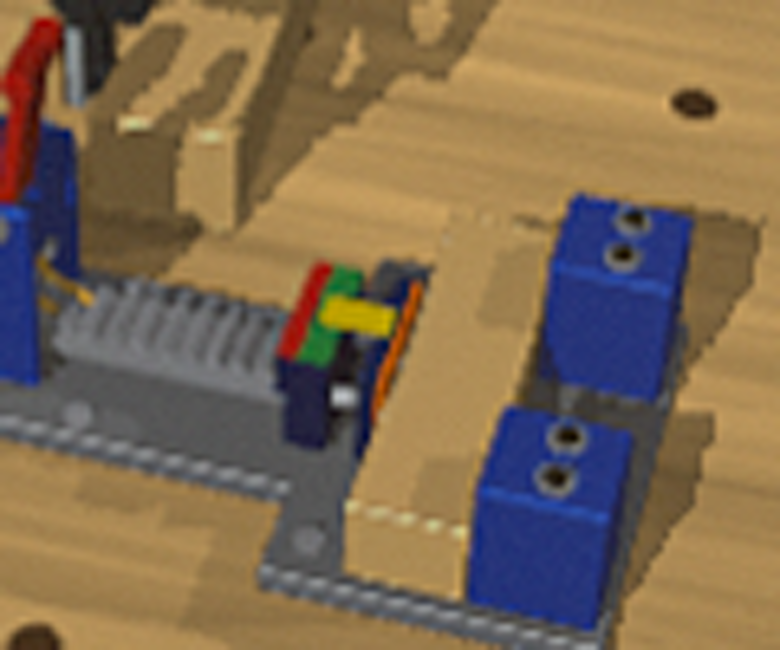

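The pointer's end at (322,312) now stands over green, short of red, and the board sits against both blocks. I lift clear and check from above.

```bash
python3 -m jog '[[[0,0,20],[0,0,0],1],[[0,0,60],[0,0,0],1],[[0,0,110],[0,0,0],1],[[0,0,120],[0,0,0],1],[[0,50,120],[0,0,0],1],[[0,100,120],[0,0,0],1],[[0,130,120],[0,0,0],1],[[0,130,120],[0,0,0],1]]'
python3 - <<'E'
from h import *
import pickle
m=camera_model('wrist');pickle.dump(m,open('w13.pkl','wb'))
i=read_camera('wrist')[:,:,::-1];cv2.imwrite('pics/wrist13.png',i)
i=read_camera('scene')[:,:,::-1];cv2.imwrite('pics/scene13.png',i)
E
```

```text
clock: 18.2
ee_pos: [0.5244, -0.0238, 0.2502]
ee_rot: [-1.57, 0.0, 1.555]
force: [0.7, -0.1, -0.6]
width: 1.001
```

View pics/wrist13.png

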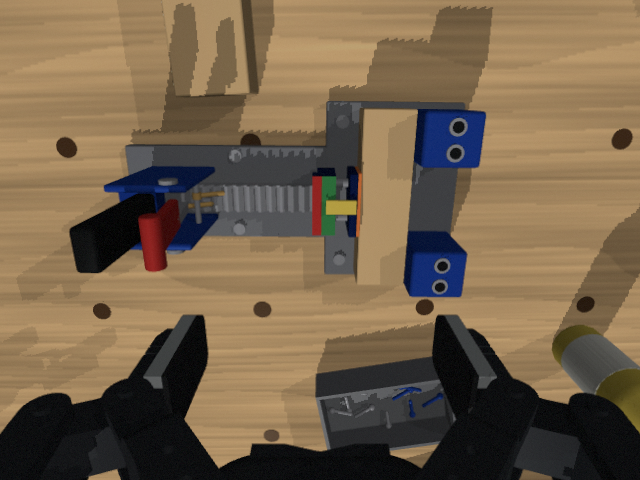

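View pics/scene13.png

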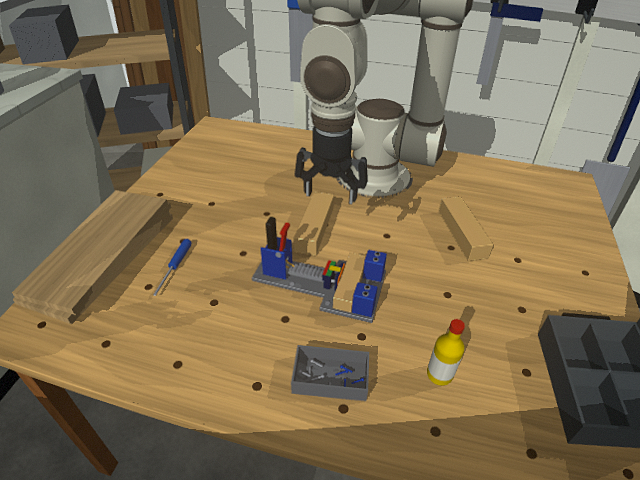

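```bash
python3 - <<'E'
from h import *
import pickle
m=pickle.load(open('w13.pkl','rb'))
R=Ro.from_euler('z',-1.1,degrees=True).as_matrix();o=np.array([.5265,-.0455,0])
P=(plane(m,[(363,108),(418,108),(407,284),(358,283)],.05)-o)@R;print('board',(1000*P).round(1)[:,:2].tolist(),P.mean(0).round(4))
i=cv2.imread('pics/wrist13.png');crop(i,290,90,500,310,2.7,'pics/w13c.png')
im=cv2.imread('pics/wrist13.png');h=cv2.cvtColor(im,cv2.COLOR_BGR2HSV)[150:250,290:380]
for n,lo,hi,z in [('red',(0,150,60),(6,255,255),.06),('green',(45,120,40),(75,255,255),.06),('yellow',(22,150,100),(32,255,255),.062)]:
    ys,xs=np.nonzero(cv2.inRange(h,np.array(lo),np.array(hi)));Q=(plane(m,np.c_[xs,ys]+[290.,150.],z)-o)@R
    print(n,(1000*np.percentile(Q[:,1],[2,98])).round(1))
E
```

```text
board [[-79.2, 56.1], [-79.5, 101.4], [79.9, 104.1], [79.0, 57.4]] [0.0001 0.0798 0.05  ]
red [14.2 21.7]
green [22.9 33.7]
yellow [26.3 51.2]
```

View pics/w13c.png

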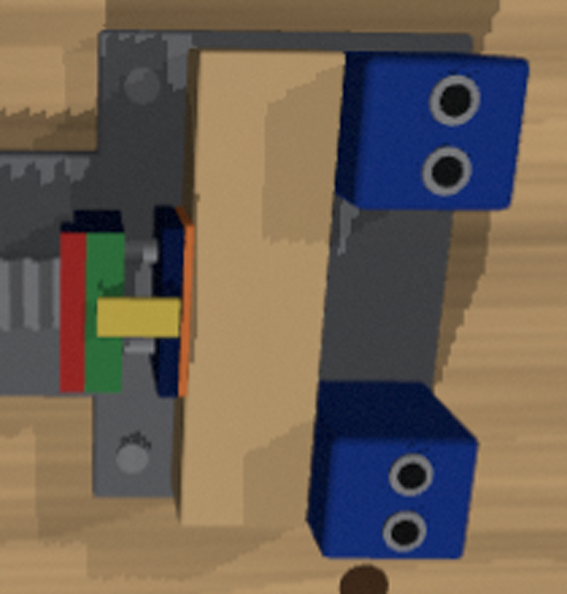

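The pointer's tip (97,318) is over green, about 3–4 mm clear of red. The board lies flush on both block faces and centred (x ≈ 0), the trigger is out and the robot is clear, so I hand in.

```bash
python3 -c "
from cell import workorder
print(workorder.sign_off())"
```

```text
the job is handed in; nothing more can be done
None
```

The board is clamped in the jig and the job is handed in, at about 18 s on the robot's clock. I picked up the smallest board (measured about 160 x 44 mm), laid it on the bed in front of the pad and let go. I then gave the trigger six full squeezes, letting it spring out after each one.

- **Board:** In the last pictures it sits flush against both blue blocks and centred on them, within about 1 mm.
- **Pointer:** It stands over green, about 3–4 mm clear of red. The pad is pressed in about 13 mm, going by the reading before the last stroke plus one tooth.
- **Trigger and robot:** The trigger is sprung out and the gripper touches nothing. The highest force reading I saw was about 10 N.
- **Other things:** The bottle, tray and screwdriver look unmoved, judged by eye from the pictures.
- **Disagreements:** The top and wrist cameras differed by about 2 mm on where the jig is, within the stated calibration. The last wrist picture put the board's centre about 2 mm beyond its clamped position, which I take as the same error.
- **Correction on the way:** The last joint reached the end of its range on the first approach, so I turned the gripper half round before grasping.

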